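# Open a tight preserve jar in the bench clamp

## Robot

A 6-joint arm with a two-finger parallel gripper is mounted at the origin on a cart in front of the work surface, level with it; the furniture and walls round the work are solid. World frame = base frame: x ahead of the robot, y to its left, z up, the work surface at z = 0. Lengths are in m, angles in rad, forces in N, time in s.
With the tool pointing down it reaches from about 0.375 to 0.9 m from the base axis. Payload 3.1 kg.
Tool frame: the origin (TCP) lies between the finger pads; the fingertips stand manip.nose_length ahead of it and the grasp point (between the pads) lies 5 mm behind it (manip.nose_length is the distance from the TCP to the fingertips, in m); z points along the fingers, y is the line along which they close (so a half turn about z gives the same grasp; the last joint's range is limited). The gripper opens to 85 mm and grips with 20 to 120 N. Pads are 22 mm wide; open, the fingers measure 114 mm over their backs; the gripper's body (76 mm by 85 mm) begins 54 mm behind the grasp point. The pads swing forward as they close: fully open they stand 13 mm farther back than shut.
Start: joints at [0.941, 0.527, 1.433, -0, 1.181, -0.178], TCP at [0.273, 0.562, 0.245] pointing down, gripper open.
Joint ranges: [-3.08, 3.08], [-0.75, 2.2], [0.22, 2.44], [-1.43, 4.57], [0, 2.65], [-2.85, 2.85]. Speed limits (rad/s): [2.79, 2.79, 3.14, 3.14, 3.14, 3.14].

## Interface

Orientations are given as a unit quaternion [x, y, z, w].
In Python, from station import monitor, eyes, job, manip gives the robot as it stands.
- The arm moves only by the shell command python3 -m pendant 'ROWS' [FORCE]. ROWS is JSON, a list that holds one entry, the list of rows, each a list of 7 numbers: the shift along the tool's x, y, z as a fraction of full scale, then the turn, a rotation vector about the tool's x, y, z as a fraction of full scale, then the opening, from 0 (shut) to 1 (fully open). A call has 1 to 20 rows; each row shifts and turns the commanded pose from where the row before left it, along the tool's axes as they then stand; what a row does not reach is not made up. Full scale, the value 1, is 800 mm for a shift and 0.12 rad for a turn. A row lasts 1/10 s, in which the tool goes at most 50 mm and 8.59 degrees, less where a joint would pass 70% of its speed; a pose out of reach is approached as far as the arm can. A call with a number of a shift or a turn outside -1 to 1 is refused whole. A call with a gripper value outside its range is refused whole. The fingers move at their own pace and stop on an object; FORCE is the grip in N (left out, the last holds). Time passes only in rows, so rows that do not move let the fingers close. It gives the time, the measured TCP pose, the force, the opening and the grip force at its end, in the units of the state.
- monitor.sense(): the state, without advancing time (a new reading comes with each control period).
- eyes.snapshot(name): name is "scene" or "top" or "wrist"; returns a dict with "pixels" (480x640x3 uint8, red, green, blue), "depth" (480x640 float32, m along the optical axis (not along the pixel's ray), 0 where there is no reading), "intrinsics" (3x3 intrinsics, pixels), "eye" and "attitude" of the camera in the world. Camera axes: x right, y down, z forward; pixel columns grow to the right and rows downward; lengths in m; the calibration is good to about 2 mm. A picture is of the moment at which its call begins.
- job.sign_off(): hands the job in; it is judged then, once.
The state is a dict: "t": time; "q": joint angles; "qd": joint speeds; "tau": joint torques, N m; "tcp_pos": TCP position; "tool_rot": TCP orientation; "force": force on the tool from outside, world axes, zero at the start; "ft_torque": the same for the moment, N m; "finger_gap": opening from 0.0 (shut) to 1.0 (fully open); "gripper_force": force on a finger pad.
Only numpy, scipy, OpenCV 4.12 (cv2) and the standard library are available. Lean on these libraries where they do the work, as an engineer would, in place of code of your own. Each camera call takes 0.05 s, during which the arm holds its last target. There are 200 camera calls.

## Task

Open the square blue jar that stands loose in the wooden bench clamp: first slide the clamp's jaw by its red handle until it presses the jar firmly against the fixed jaw, so that the jar is braced. Then unscrew the tight brass cap anticlockwise just until its thread lets go, lift it straight up off the jar, and finish while holding it level just above the open mouth, a centimetre or two clear of it; the jar stays standing in the closed clamp and the things around are left alone.

Things in the scene. Friction and masses are not known exactly. Their poses are not given: they have to be found in the camera images.
- fixed_face (a point): centre of the fixed jaw's rubber face (uncompressed), 36 mm above the table; this cushion gives about 1 mm for each 2.5 N, up to 5 mm. The clamp is a wooden board 275 x 84 x 12 mm fixed on the table, with two upright jaws 76 mm wide with tops 54 mm above the table. x axis level, along the board from the fixed jaw towards the sliding jaw and its handle; y level across the board, z up
- jaw_face (a point): centre of the sliding jaw's rubber face (70 x 36 mm, 36 mm above the table); same axes as fixed_face. It moves along -x of these axes to close; the jar stands between it and fixed_face
- jaw: the sliding jaw with its black rubber pad and red handle; origin in the middle of its face, 12 mm above the table; axes as fixed_face. It can travel 90 mm from wide open (135 mm between the faces). It slides stiffly (about 9 N of friction) and stays where it is left; pushed 2 to 4 mm beyond first firm contact (15 to 20 N on the handle) it grips the jar well
- jaw_handle (a point): grip point on the axis of the red upright handle of the sliding jaw: a post 16 mm wide (along y), 20 mm thick (along x), its top 68 mm above the table; the point is 52 mm above the table, 16 mm below that top. Under it, a bar 12 mm wide joins it to the jaw (top 27 mm above the table). The handle stands 75 mm behind jaw_face. Axes as fixed_face
- jar_mid (a point): centre of the jar's square body (62 x 62 x 56 mm, 0.3 to 0.5 kg, blue stoneware, standing on the clamp's board, its body's flat top 68 mm above the table), 40 mm above the table, on the jar's axis. z up, x and y square to its sides; at the start its x lies within about 7 degrees of the x of fixed_face, and it squares up to the jaws as the clamp closes
- jar_mouth (a point): centre of the jar's mouth plane, the top of its round neck (39 mm across), 97 mm above the table, on the jar's axis; axes as jar_mid
- cap_mid (a point): centre of the brass screw cap (56 mm across, 24 mm high, knurled upright side, 0.09 kg), half-way up it; 92 mm above the table when screwed on (cap from 80 to 104 mm). z up along the cap's axis. The jar's flat top lies 12 mm below the cap's rim and reaches out past it. At the start the cap's x is 0 to 7 degrees anticlockwise of the jar's x
- tamper: turned wooden tamper standing upright, 53 mm across, 107 mm tall; origin at its foot. A bystander
- yoghurt_pot: white yoghurt pot with a foil top, 72 mm across, 71 mm tall; origin at its foot. A bystander
- measure_spoon: steel measuring spoon lying flat, 107 x 46 x 14 mm; origin under its middle. A bystander
- jar: the jar itself (see jar_mid); origin under the middle of its foot
- cap: the same cap; origin in the middle of its lower rim. Coarse right-hand thread: turned anticlockwise (seen from above) it rises about 2 mm and lets go 52 degrees from the jar's x (45 to 52 degrees of turn), then lifts straight off. Past about 95 degrees it meets the next thread's stop: 60 to 75 degrees is right. A sprung seal keeps it tight: up to 0.3 N m at first, less as it turns
Not all that is in view belongs to the job. Of the things shaped like the cap, the brass one is meant.

How it is judged:
On the way, in this order (a step that is already met when the one before it is completed fails the run):
1. the sliding jaw presses the jar (over 4 N) against the fixed jaw (contact force between jaw and jar above 4 N and x of jar_mid in the frame of fixed_face below 0.0345 m and x of jar_mid in the frame of jaw_face above -0.0345 m), for 0.1 s.
2. the cap has been turned at least 46 degrees on the jar before it is lifted (angle between the x axis of cap_mid and the x axis of jar_mouth, either way round above 0.8 rad and z of cap_mid in the frame of jar_mouth below 0.004 m and x of jar_mid in the frame of fixed_face below 0.0345 m and x of jar_mid in the frame of jaw_face above -0.0345 m), for 0.1 s.
At the end, for the whole second after the job is handed in: fingers hold the cap still, level (8 degrees), 46 to 134 degrees round from tight, over the mouth (within 15 mm), its rim 2 to 35 mm above it, clear of the jar; the jar stands upright on the board, both jaws within 3.5 mm of its sides; bystanders within 30 mm of their places (contact force between the fingers and cap above 2 N and contact force between cap and jar below 0.1 N and linear speed of cap below 0.02 m/s and z of cap_mid in the frame of jar_mouth between 0.014 and 0.047 m and horizontal distance between cap_mid and jar_mouth below 0.015 m and angle between cap_mid's own z axis and vertical below 0.15 rad and angle between the x axis of cap_mid and the x axis of jar_mouth, either way round above 0.8 rad and height (world z) of jar_mouth between 0.093 and 0.101 m and angle between jar_mouth's own z axis and vertical below 0.08 rad and x of jar_mid in the frame of fixed_face below 0.0345 m and x of jar_mid in the frame of jaw_face above -0.0345 m and distance of each of tamper, yoghurt_pot, measure_spoon from where it was at the start of the episode below 0.03 m); the arm keeps its last pose, push and grip.
It fails at once if the jar is lifted off the board (over 12 mm) or tipped (over 17 degrees) (height (world z) of jar_mouth above 0.109 m or angle between jar_mouth's own z axis and vertical above 0.3 rad).
It fails at once if a bystander is knocked over or shoved (over 40 mm) (distance of any of tamper, yoghurt_pot, measure_spoon from where it was at the start of the episode above 0.04 m).
It also fails if it takes over 48 s, if anything falls off the work surface, if the arm or the gripper's body presses on something with over 40 N, if the wrist force passes 120 N, or if a joint passes its speed limit or range.

## Working session

There is one attempt and no reset: what is moved stays moved. The work goes in short steps, Python scripts to look and compute and a shell command to move; the robot and the scene stay as the last step left them, time stands still between calls to the robot, and variables do not carry over. Pictures are saved under pics/ and viewed, at most 10 in all, crops included, and the job is handed in when it is done.

```bash
ls; mkdir -p pics
python3 - <<'E'
from station import monitor, eyes, job, manip
import cv2,numpy as np
print(manip.nose_length, monitor.sense())
for n in("scene","top"):
    s=eyes.snapshot(n); cv2.imwrite(f"pics/{n}0.png",s["pixels"][:,:,::-1]); np.savez(f"{n}0.npz",**{k:np.array(v) for k,v in s.items()})
    print(n,s["eye"],s["attitude"],s["intrinsics"])
E
```

```text
pics
0.014 {'t': 0.0, 'q': array([ 9.40497056e-01,  5.28479931e-01,  1.43391314e+00, -1.92855321e-05,
        1.18139610e+00, -1.78494074e-01]), 'qd': array([-1.92386344e-03,  6.80404537e-04,  5.10994708e-04, -9.62187483e-05,
        2.47992655e-03, -8.23238346e-04]), 'tau': array([ 8.85192958e-05, -4.42354774e+01, -1.78020144e+01, -2.82708716e-04,
        8.45799863e-03,  8.53621430e-06]), 'tcp_pos': array([0.27242918, 0.56173183, 0.24432168]), 'tool_rot': array([ 2.23982406e-01,  9.74592569e-01, -1.01318073e-03, -4.23927472e-04]), 'force': array([-0.97711908,  0.10830725, -0.51171887]), 'ft_torque': array([-0.04647097,  0.04503775, -0.01781604]), 'gripper_force': 0.0, 'finger_gap': 0.9969948767345018}
scene [-0.07470826  0.22727413  0.93221162] [-0.46083468  0.81711138 -0.29909995  0.17464139] [[555.19722466   0.         323.28362509]
 [  0.         555.19722466 232.61471039]
 [  0.           0.           1.        ]]
top [ 0.44848512 -0.16195871  1.41519058] [ 0.70732664 -0.70509063  0.02895461 -0.04120509] [[568.52309101   0.         323.26137179]
 [  0.         568.52309101 247.96814704]
 [  0.           0.           1.        ]]
```

View pics/scene0.png

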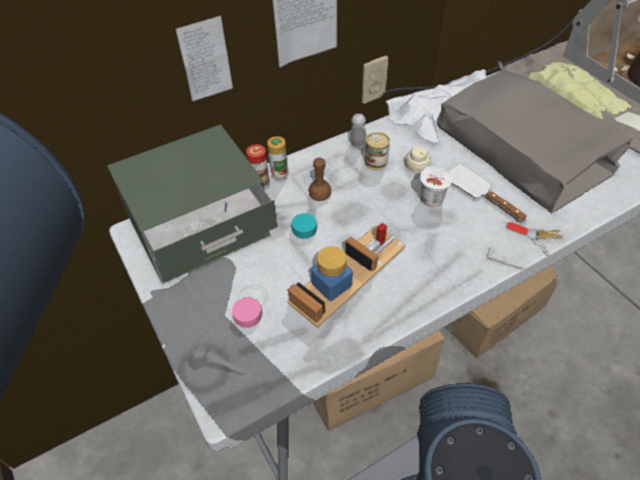

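View pics/top0.png

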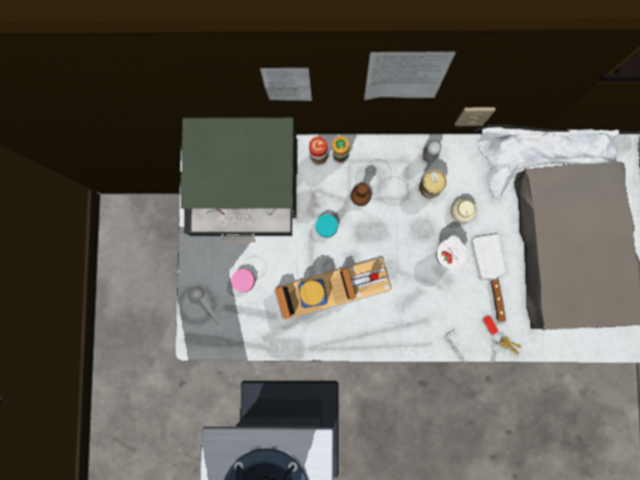

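The views show the clamp with the fixed jaw at about (286,300) in top, the brass cap at (312,293), the sliding jaw at (348,282) and the red handle at (374,277). Measuring these next.

```bash
cat > h.py <<'E'
import numpy as np,cv2
from scipy.spatial.transform import Rotation as R
def cloud(s):
    d=s["depth"];K=s["intrinsics"];v,u=np.mgrid[:480,:640]
    P=np.stack([(u-K[0,2])/K[0,0]*d,(v-K[1,2])/K[1,1]*d,d],-1)
    return P@R.from_quat(s["attitude"]).as_matrix().T+s["eye"]
def hsv(s): return cv2.cvtColor(np.ascontiguousarray(s["pixels"]),cv2.COLOR_RGB2HSV)
E
python3 - <<'E'
from h import *
for n,box in (("top",(255,325,270,395)),("scene",(215,325,280,410))):
    s=np.load(n+"0.npz");P=cloud(s);H=hsv(s)
    r=np.zeros((480,640),bool);r[box[0]:box[1],box[2]:box[3]]=1
    z=P[...,2];h,sa,va=H[...,0],H[...,1],H[...,2]
    print(n)
    def rep(name,m):
        m=m&r&(s["depth"]>0);p=P[m]
        if len(p)<3: print(name,len(p));return
        c,sz,a=cv2.minAreaRect((p[:,:2]*1000).astype(np.float32))
        print(name,len(p),"mean",p.mean(0).round(4),"rect",np.round(c,1),np.round(sz,1),round(a,1))
    rep("cap",(z>.095)&(z<.112)&(h>10)&(h<28)&(sa>100))
    rep("red",((h<6)|(h>174))&(sa>150)&(z>.06)&(z<.076))
    rep("blue",(h>100)&(h<125)&(sa>100)&(z>.06)&(z<.075))
    rep("jawtops",(z>.048)&(z<.06)&~((h>100)&(h<125)))
    rep("jawtop wood L",(z>.048)&(z<.06)&(h>5)&(h<20)&(sa>80))
    rep("board",(z>.006)&(z<.018))
E
```

```text
top
cap 451 mean [ 0.4769 -0.1124  0.1029] rect [ 476.5 -112.5] [52.5 53.6] 63.0
red 42 mean [ 0.5163 -0.2587  0.0664] rect [ 516.1 -258.9] [12.7 18.3] 18.5
blue 58 mean [ 0.4699 -0.1184  0.0659] rect [ 475.6 -112.8] [55.9 57. ] 10.1
jawtops 549 mean [ 0.4751 -0.1102  0.0524] rect [ 486.5 -149.3] [ 75.5 246.4] 15.9
jawtop wood L 510 mean [ 0.4753 -0.1119  0.0524] rect [ 486.5 -149.3] [ 75.5 246.4] 15.9
board 2116 mean [ 0.4951 -0.1846  0.0109] rect [ 484.7 -158.4] [165.4 288.2] 2.3
scene
cap 610 mean [ 0.4722 -0.1095  0.1042] rect [ 474.1 -110.5] [55.  54.4] 58.4
red 50 mean [ 0.513  -0.2556  0.0664] rect [ 513.7 -257. ] [12.4 16.1] 25.2
blue 339 mean [ 0.4595 -0.1009  0.0672] rect [ 471.7 -109.8] [59.3 59.2] 7.1
jawtops 826 mean [ 0.4714 -0.1085  0.0534] rect [ 483.4 -147.1] [ 76.1 245.8] 15.7
jawtop wood L 673 mean [ 0.4682 -0.0992  0.0536] rect [ 474.3 -117.4] [ 75.3 183.6] 15.5
board 1938 mean [ 0.4837 -0.1727  0.0121] rect [ 500.9 -168.7] [246.1 279.5] 59.4
```

```bash
cat > go.py <<'E'
# usage: go.py x y z yaw_of_tool_y_deg : full shift / turn in pendant units (totals)
import sys,numpy as np
from scipy.spatial.transform import Rotation as R
from station import monitor
s=monitor.sense();M=R.from_quat(s["tool_rot"]).as_matrix()
x,y,z,a=map(float,sys.argv[1:]);a=np.radians(a)
Y=np.array([np.cos(a),np.sin(a),0]);Z=np.array([0,0,-1.]);T=np.stack([np.cross(Y,Z),Y,Z],1)
print("t",s["t"],"pos",s["tcp_pos"].round(4),"yaw",np.degrees(np.arctan2(M[1,1],M[0,1])).round(2),"F",s["force"].round(1),"gap",round(s["finger_gap"],3),"gf",s["gripper_force"],"q6",s["q"][5].round(2))
print("shift units",(M.T@(np.array([x,y,z])-s["tcp_pos"])/.8).round(4),"turn units",(R.from_matrix(M.T@T).as_rotvec()/.12).round(3))
E
python3 go.py .515 -.258 .155 -74.2
```

```text
t 0.1 pos [0.2724 0.5618 0.2444] yaw 64.12 F [0.3 0.9 0.2] gap 1.001 gf 0.0 q6 -0.18
shift units [-0.7202 -0.7893  0.1131] turn units [-1.1000e-02  1.8000e-02  2.0117e+01]
```

```bash
python3 -m pendant '[[[-0.036,-0.0395,0.0057,0,0,0,1],[-0.036,-0.0395,0.0057,0,0,0,1],[-0.036,-0.0395,0.0057,0,0,0,1],[-0.036,-0.0395,0.0057,0,0,0,1],[-0.036,-0.0395,0.0057,0,0,0,1],[-0.036,-0.0395,0.0057,0,0,0,1],[-0.036,-0.0395,0.0057,0,0,0,1],[-0.036,-0.0395,0.0057,0,0,0,1],[-0.036,-0.0395,0.0057,0,0,0,1],[-0.036,-0.0395,0.0057,0,0,0,1],[-0.036,-0.0395,0.0057,0,0,0,1],[-0.036,-0.0395,0.0057,0,0,0,1],[-0.036,-0.0395,0.0057,0,0,0,1],[-0.036,-0.0395,0.0057,0,0,0,1],[-0.036,-0.0395,0.0057,0,0,0,1],[-0.036,-0.0395,0.0057,0,0,0,1],[-0.036,-0.0395,0.0057,0,0,0,1],[-0.036,-0.0395,0.0057,0,0,0,1],[-0.036,-0.0395,0.0057,0,0,0,1],[-0.036,-0.0395,0.0057,0,0,0,1]]]'
python3 -m pendant '[[[0,0,0,0,0,1,0.5],[0,0,0,0,0,1,0.5],[0,0,0,0,0,1,0.5],[0,0,0,0,0,1,0.5],[0,0,0,0,0,1,0.5],[0,0,0,0,0,1,0.5],[0,0,0,0,0,1,0.5],[0,0,0,0,0,1,0.5],[0,0,0,0,0,1,0.5],[0,0,0,0,0,1,0.5],[0,0,0,0,0,1,0.5],[0,0,0,0,0,1,0.5],[0,0,0,0,0,1,0.5],[0,0,0,0,0,1,0.5],[0,0,0,0,0,1,0.5],[0,0,0,0,0,1,0.5],[0,0,0,0,0,1,0.5],[0,0,0,0,0,1,0.5],[0,0,0,0,0,1,0.5],[0,0,0,0,0,1,0.5]]]'
python3 go.py .515 -.258 .155 -74.2
python3 - <<'E'
from h import *
from station import eyes
s=eyes.snapshot("wrist");cv2.imwrite("pics/w1.png",s["pixels"][:,:,::-1]);np.savez("w1.npz",**{k:np.array(v) for k,v in s.items()})
P=cloud(s);H=hsv(s);z=P[...,2];h,sa=H[...,0],H[...,1]
u=np.array([.272,-.962])
for n,m in (("red",((h<6)|(h>174))&(sa>150)&(z>.06)&(z<.076)),("woodtops",(z>.05)&(z<.058)),("cap",(z>.098)&(z<.11))):
    m&=(s["depth"]>0);p=P[m]
    if len(p)>5: print(n,len(p),p.mean(0).round(4),cv2.minAreaRect((p[:,:2]*1000).astype(np.float32)))
E
```

```text
t: 2.1
tcp_pos: [0.5151, -0.2594, 0.1535]
tool_rot: [0.224, 0.975, 0.0, -0.0]
force: [0.9, 0.0, -1.4]
finger_gap: 1.0
gripper_force: 0.0
t: 4.1
tcp_pos: [0.5148, -0.2576, 0.1537]
tool_rot: [0.99, 0.142, -0.0, -0.0]
force: [-0.0, 0.2, -0.9]
finger_gap: 0.5
gripper_force: 0.0
t 4.1 pos [ 0.5148 -0.2576  0.1537] yaw -73.68 F [-0.   0.2 -0.9] gap 0.5 gf 0.0 q6 0.63
shift units [ 0.      0.0006 -0.0016] turn units [-0.007  0.005  0.076]
red 660 [ 0.5258 -0.285   0.0676] ((544.5905151367188, -343.1067199707031), (33.77532196044922, 191.76356506347656), 11.423941612243652)
woodtops 5485 [ 0.5103 -0.2138  0.0532] ((517.7219848632812, -263.9429016113281), (75.39812469482422, 356.234619140625), 14.05323600769043)
cap 6640 [ 0.4815 -0.1247  0.1037] ((479.585205078125, -125.46173858642578), (56.8299446105957, 34.40232467651367), 6.440788269042969)
```

View pics/w1.png

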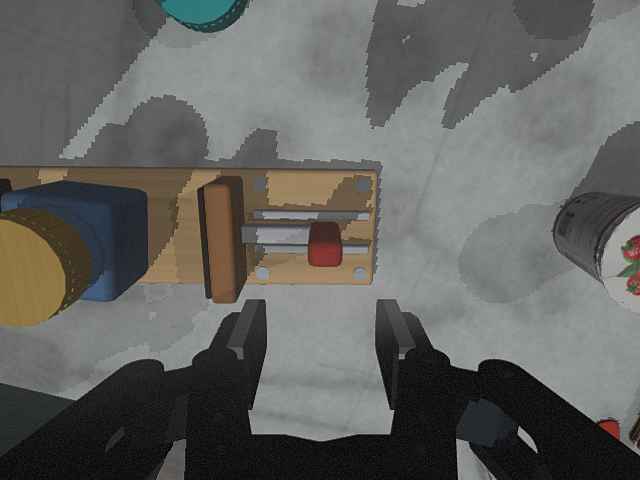

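The wrist view shows the red handle at (325,244), the jaw top at (225,240), the jar at (95,240) and the open fingers straddling x≈320. The red label on the pot contaminated my mask, so I'll restrict it by pixel box.

```bash
python3 - <<'E'
from h import *
s=np.load("w1.npz");P=cloud(s);H=hsv(s);z=P[...,2];h,sa=H[...,0],H[...,1];X=np.arange(640)[None]
u=np.array([.272,-.962]);v=np.array([.962,.272])
for n,m in (("red",((h<6)|(h>174))&(sa>120)&(z>.062)&(z<.076)&(X>290)&(X<360)),("jaw",(z>.05)&(z<.058)&(X>190)&(X<250)),("jar",(z>.064)&(z<.073)&(X<160)&(h>100)),("cap",(z>.1)&(z<.108)&(X<130))):
    p=P[m];q=np.c_[p[:,:2]@u,p[:,:2]@v]
    print(n,len(p),p.mean(0).round(4),cv2.minAreaRect((p[:,:2]*1000).astype(np.float32)),"u",np.percentile(q[:,0],[1,99]).round(4),"v",np.percentile(q[:,1],[1,99]).round(4))
E
python3 go.py .515 -.258 .045 -74.2
```

```text
red 784 [ 0.5191 -0.26    0.0669] ((518.21142578125, -260.195556640625), (15.76085376739502, 19.07028579711914), 15.411614418029785) u [0.3823 0.4005] v [0.4207 0.4354]
jaw 3820 [ 0.5032 -0.1978  0.0528] ((501.0013427734375, -197.68466186523438), (75.47288513183594, 20.215045928955078), 15.57426929473877) u [0.3168 0.3362] v [0.3923 0.4651]
jar 3835 [ 0.4909 -0.126   0.0677] ((478.5545654296875, -113.90577697753906), (60.36288833618164, 61.31543731689453), 9.845457077026367) u [0.2147 0.2708] v [0.3987 0.4601]
cap 6239 [ 0.4808 -0.1243  0.104 ] ((479.0910949707031, -125.31765747070312), (56.228946685791016, 33.09878158569336), 5.4940185546875) u [0.2328 0.2668] v [0.4028 0.4553]
t 4.15 pos [ 0.5149 -0.2576  0.1537] yaw -73.85 F [-0.8 -0.9 -0.3] gap 0.496 gf 0.0 q6 0.63
shift units [1.000e-04 7.000e-04 1.359e-01] turn units [-0.007  0.005  0.05 ]
```

```bash
python3 go.py .518 -.2597 .045 -74.4
```

```text
t 4.15 pos [ 0.5149 -0.2576  0.1537] yaw -73.85 F [-0.8 -0.9 -0.3] gap 0.496 gf 0.0 q6 0.63
shift units [0.0031 0.0038 0.1359] turn units [-0.007  0.005  0.079]
```

```bash
python3 -m pendant '[[[0.003,0.004,0.025,0,0,0.08,0.5],[0,0,0.03,0,0,0,0.5],[0,0,0.03,0,0,0,0.5],[0,0,0.03,0,0,0,0.5],[0,0,0.021,0,0,0,0.5],[0,0,0,0,0,0,0.5],[0,0,0,0,0,0,0],[0,0,0,0,0,0,0],[0,0,0,0,0,0,0],[0,0,0,0,0,0,0],[0,0,0,0,0,0,0]]]' 80; python3 go.py .4984 -.1904 .045 -74.4
```

```text
t: 5.25
tcp_pos: [0.5184, -0.2598, 0.046]
tool_rot: [0.99, 0.14, 0.0, -0.0]
force: [-0.4, 3.3, 2.1]
finger_gap: 0.22
gripper_force: 79.2
t 5.25 pos [ 0.5184 -0.2598  0.046 ] yaw -73.96 F [-0.4  3.3  2.1] gap 0.22 gf 79.19986009597778 q6 0.63
shift units [-0.0001 -0.0903  0.0013] turn units [-0.001 -0.004  0.065]
```

```bash
python3 -m pendant '[[[0,-0.0125,0,0,0,0,0],[0,-0.0125,0,0,0,0,0],[0,-0.0125,0,0,0,0,0],[0,-0.0125,0,0,0,0,0],[0,-0.0125,0,0,0,0,0],[0,-0.0125,0,0,0,0,0],[0,0,0,0,0,0,0]]]'; python3 go.py .4984 -.1904 .045 -74.4; python3 -m pendant '[[[0,-0.00375,0,0,0,0,0],[0,-0.00375,0,0,0,0,0],[0,0,0,0,0,0,0]]]'
```

```text
t: 5.95
tcp_pos: [0.5032, -0.2056, 0.0461]
tool_rot: [0.99, 0.14, 0.002, 0.003]
force: [-1.1, -8.4, -0.5]
finger_gap: 0.22
gripper_force: 79.3
t 5.95 pos [ 0.5032 -0.2056  0.0461] yaw -73.89 F [-1.1 -8.4 -0.5] gap 0.22 gf 79.25053596496582 q6 0.7
shift units [-0.0005 -0.0199  0.0013] turn units [ 0.055 -0.02   0.074]
t: 6.25
tcp_pos: [0.502, -0.2011, 0.0462]
tool_rot: [0.99, 0.14, 0.002, 0.004]
force: [-2.0, -10.9, -0.2]
finger_gap: 0.219
gripper_force: 79.1
```

```bash
python3 -m pendant '[[[0,-0.00375,0,0,0,0,0],[0,-0.00375,0,0,0,0,0],[0,0,0,0,0,0,0]]]';python3 -m pendant '[[[0,-0.0025,0,0,0,0,0],[0,0,0,0,0,0,0]]]'; python3 -m pendant '[[[0,-0.0025,0,0,0,0,0],[0,0,0,0,0,0,0]]]'
```

```text
t: 6.55
tcp_pos: [0.5004, -0.1954, 0.0462]
tool_rot: [0.99, 0.14, 0.002, 0.004]
force: [-1.7, -11.7, -2.0]
finger_gap: 0.218
gripper_force: 79.1
t: 6.75
tcp_pos: [0.4999, -0.1937, 0.0462]
tool_rot: [0.99, 0.14, 0.002, 0.004]
force: [-1.0, -12.0, -0.7]
finger_gap: 0.22
gripper_force: 79.1
t: 6.95
tcp_pos: [0.4994, -0.1917, 0.0462]
tool_rot: [0.99, 0.14, 0.002, 0.004]
force: [-1.4, -12.9, -1.5]
finger_gap: 0.22
gripper_force: 79.1
```

```bash
python3 -m pendant '[[[0,-0.0025,0,0,0,0,0],[0,0,0,0,0,0,0]]]'; python3 -m pendant '[[[0,-0.0025,0,0,0,0,0],[0,0,0,0,0,0,0]]]'; python3 -m pendant '[[[0,-0.0025,0,0,0,0,0],[0,0,0,0,0,0,0]]]'
```

```text
t: 7.15
tcp_pos: [0.4988, -0.1898, 0.0462]
tool_rot: [0.99, 0.14, 0.002, 0.004]
force: [-1.9, -11.8, -1.2]
finger_gap: 0.227
gripper_force: 79.1
t: 7.35
tcp_pos: [0.4984, -0.1884, 0.0462]
tool_rot: [0.99, 0.14, 0.002, 0.004]
force: [-1.6, -14.6, -1.9]
finger_gap: 0.221
gripper_force: 79.1
t: 7.55
tcp_pos: [0.4981, -0.1873, 0.0462]
tool_rot: [0.99, 0.14, 0.002, 0.005]
force: [-2.5, -16.5, -1.4]
finger_gap: 0.219
gripper_force: 79.0
```

```bash
python3 -m pendant '[[[0,-0.0025,0,0,0,0,0],[0,0,0,0,0,0,0]]]'; python3 -m pendant '[[[0,-0.0015,0,0,0,0,0],[0,0,0,0,0,0,0],[0,0,0,0,0,0,0]]]'
```

```text
t: 7.75
tcp_pos: [0.4979, -0.1863, 0.0462]
tool_rot: [0.99, 0.14, 0.003, 0.006]
force: [-1.9, -19.9, -3.7]
finger_gap: 0.224
gripper_force: 78.9
t: 8.05
tcp_pos: [0.4978, -0.1859, 0.0463]
tool_rot: [0.99, 0.14, 0.003, 0.006]
force: [-3.8, -21.4, -4.0]
finger_gap: 0.22
gripper_force: 78.9
```

```bash
python3 -m pendant '[[[0,0,0,0,0,0,0.5],[0,0.004,0,0,0,0,0.5],[0,0.004,0,0,0,0,0.5],[0,0,0,0,0,0,0.5],[0,0,-0.04,0,0,0,0.5],[0,0,-0.05,0,0,0,0.5],[0,0,-0.05,0,0,0,0.5],[0,0,-0.02,0,0,0,1]]]'
python3 - <<'E'
from h import *
from station import eyes
for n in("scene","top"):
    s=eyes.snapshot(n);np.savez(n+"2.npz",**{k:np.array(v) for k,v in s.items()})
    if n=="scene": cv2.imwrite("pics/s2.png",cv2.resize(s["pixels"][190:350,220:460,::-1],None,fx=3,fy=3))
    P=cloud(s);H=hsv(s);z=P[...,2];h,sa=H[...,0],H[...,1]
    r=np.zeros((480,640),bool);r[215:325,270:410]=1
    for k,m in (("cap",(z>.095)&(z<.112)&(h>10)&(h<28)&(sa>100)),("blue",(h>100)&(h<125)&(sa>100)&(z>.06)&(z<.075)),("jaws",(z>.048)&(z<.06)&~((h>100)&(h<125)))):
        p=P[m&r&(s["depth"]>0)]
        if len(p)>5: print(n,k,len(p),p.mean(0).round(4),cv2.minAreaRect((p[:,:2]*1000).astype(np.float32)))
E
python3 go.py .468 -.082 .16 -60
```

```text
t: 8.85
tcp_pos: [0.4981, -0.1848, 0.1769]
tool_rot: [0.99, 0.14, 0.002, 0.002]
force: [0.0, -0.1, 0.2]
finger_gap: 0.654
gripper_force: 0.0
scene cap 468 [ 0.4576 -0.088   0.1042] ((458.8924865722656, -91.36798095703125), (37.34846115112305, 56.53718566894531), 59.320945739746094)
scene blue 239 [ 0.4394 -0.0838  0.0671] ((441.0296630859375, -88.0367202758789), (23.037906646728516, 59.58841323852539), 3.594640016555786)
scene jaws 208 [ 0.4557 -0.1237  0.0536] ((453.0894470214844, -119.63713836669922), (37.578163146972656, 169.71536254882812), 33.273109436035156)
top cap 113 [ 0.4647 -0.0978  0.1034] ((472.3589782714844, -89.67803955078125), (53.125999450683594, 32.93281555175781), 60.359493255615234)
top blue 50 [ 0.4615 -0.1006  0.0658] ((475.7103576660156, -90.71945190429688), (79.64353942871094, 39.52693176269531), 59.08746337890625)
top jaws 252 [ 0.4662 -0.0728  0.0525] ((467.472900390625, -82.49980163574219), (60.69628143310547, 115.64771270751953), 6.478541374206543)
t 8.95 pos [ 0.4982 -0.1849  0.1761] yaw -73.89 F [0.1 0.1 0.6] gap 0.826 gf 0.0 q6 0.72
shift units [-0.0006 -0.1341  0.0194] turn units [ 0.045 -0.031 -2.02 ]
```

View pics/s2.png

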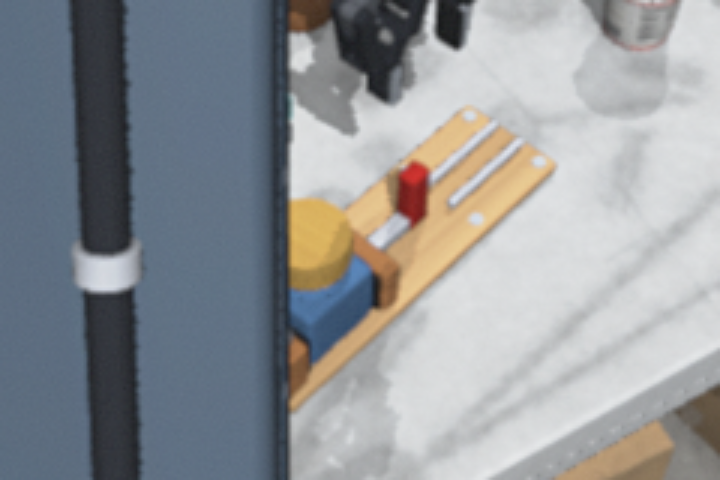

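The jaws are closed on the squared-up jar. Measuring the cap with the wrist camera.

```bash
cat > w.py <<'E'
from h import *
from station import eyes
import sys
s=eyes.snapshot("wrist");cv2.imwrite(f"pics/{sys.argv[1]}.png",s["pixels"][:,:,::-1])
P=cloud(s);H=hsv(s);z=P[...,2];h,sa=H[...,0],H[...,1]
for k,m in (("cap",(z>.099)&(z<.11)&(h>10)&(h<30)&(sa>80)),("jar",(z>.063)&(z<.073)&(h>100)&(h<125)&(sa>90))):
    m&=s["depth"]>0;p=P[m];v,u=np.nonzero(m)
    print(k,len(p),p.mean(0).round(4),cv2.minEnclosingCircle((p[:,:2]*1000).astype(np.float32)),cv2.minAreaRect((p[:,:2]*1000).astype(np.float32)),"px",u.min(),u.max(),v.min(),v.max())
E
python3 w.py w2
```

```text
cap 8261 [ 0.4684 -0.0866  0.104 ] ((467.15625, -85.80719757080078), 28.7038631439209) ((467.0302734375, -86.06126403808594), (55.63159942626953, 56.00019454956055), 32.13329315185547) px 72 180 220 321
jar 1250 [ 0.4785 -0.0946  0.0672] ((467.3395080566406, -86.18367004394531), 40.00171661376953) ((467.4375, -85.90381622314453), (60.15736770629883, 59.644203186035156), 15.356527328491211) px 100 203 203 295
```

```bash
python3 go.py .467 -.0862 .086 -74.4
```

```text
t 9.0 pos [ 0.497  -0.1843  0.1743] yaw -73.9 F [ 0.4 -0.6 -0.9] gap 0.902 gf 0.0 q6 0.72
shift units [-0.0023 -0.1284  0.1101] turn units [ 0.017 -0.015  0.073]
```

```bash
python3 -m pendant '[[[0,-0.032,0,0,0,0,1],[0,-0.032,0,0,0,0,1],[0,-0.032,0,0,0,0,1],[0,-0.032,0,0,0,0,1],[0,0,0,0,0,0,1],[0,0,0,0,0,0,1]]]'; python3 go.py .467 -.0862 .086 -74.4
```

```text
t: 9.6
tcp_pos: [0.4677, -0.0855, 0.1721]
tool_rot: [0.99, 0.14, -0.001, -0.0]
force: [0.9, -0.8, 0.7]
finger_gap: 0.999
gripper_force: 0.0
t 9.6 pos [ 0.4677 -0.0855  0.1721] yaw -73.86 F [ 0.9 -0.8  0.7] gap 0.999 gf 0.0 q6 0.87
shift units [-0.0009  0.0007  0.1077] turn units [-0.009  0.015  0.079]
```

```bash
python3 -m pendant '[[[-0.001,0.001,0.027,0,0,0,1],[0,0,0.027,0,0,0,1],[0,0,0.027,0,0,0,1],[0,0,0.015,0,0,0,1],[0,0,0.0115,0,0,0,1],[0,0,0,0,0,0,1]]]'; python3 -m pendant '[[[0,0,0,0,0,0,0],[0,0,0,0,0,0,0],[0,0,0,0,0,0,0],[0,0,0,0,0,0,0],[0,0,0,0,0,0,0]]]' 70; python3 go.py .467 -.0862 .086 -74.4
python3 - <<'E'
from station import eyes
import cv2
cv2.imwrite("pics/w3.png",eyes.snapshot("wrist")["pixels"][:,:,::-1])
E
```

```text
t: 10.2
tcp_pos: [0.4674, -0.0876, 0.0859]
tool_rot: [0.99, 0.139, -0.001, -0.001]
force: [-0.2, 0.3, 0.2]
finger_gap: 1.0
gripper_force: 0.0
t: 10.7
tcp_pos: [0.4676, -0.0866, 0.0882]
tool_rot: [0.99, 0.14, 0.0, -0.0]
force: [-1.6, 3.3, 6.3]
finger_gap: 0.632
gripper_force: 72.6
t 10.7 pos [ 0.4676 -0.0866  0.0882] yaw -73.95 F [-1.6  3.3  6.3] gap 0.632 gf 72.56490116938949 q6 0.87
shift units [-0.0006 -0.0007  0.0028] turn units [-0.    -0.005  0.066]
```

View pics/w3.png

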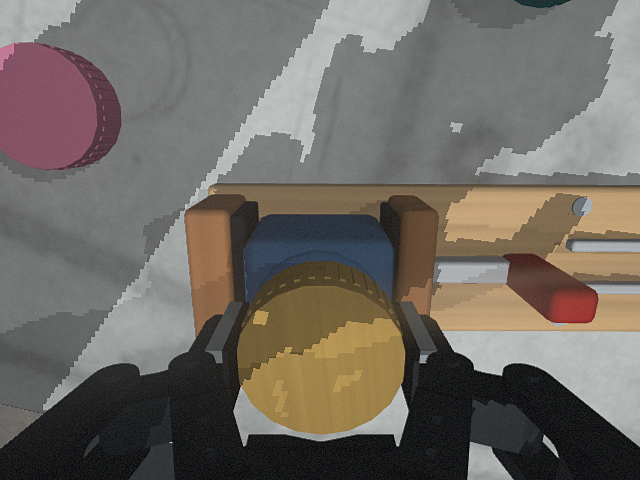

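The cap is gripped squarely at (320,355), between the pads. Unscrewing now.

```bash
python3 -m pendant '[[[0,0,0,0,0,-0.5,0],[0,0,0,0,0,-0.5,0],[0,0,-0.0003,0,0,-0.5,0],[0,0,-0.0003,0,0,-0.5,0]]]'; python3 go.py .467 -.0862 .086 -74.4;  python3 -m pendant '[[[0,0,-0.0003,0,0,-0.5,0],[0,0,-0.0003,0,0,-0.5,0],[0,0,-0.0003,0,0,-0.5,0],[0,0,-0.0003,0,0,-0.5,0],[0,0,-0.0002,0,0,-0.5,0],[0,0,-0.0002,0,0,-0.5,0],[0,0,-0.0002,0,0,-0.5,0],[0,0,-0.0002,0,0,-0.5,0],[0,0,0,0,0,-0.5,0],[0,0,0,0,0,-0.5,0],[0,0,0,0,0,0,0],[0,0,0,0,0,0,0]]]';python3 go.py .467 -.0862 .086 -74.4
python3 - <<'E'
from station import monitor,eyes
import cv2
print(monitor.sense()["ft_torque"])
cv2.imwrite("pics/w4.png",eyes.snapshot("wrist")["pixels"][:,:,::-1])
E
```

```text
t: 11.15
tcp_pos: [0.4678, -0.0862, 0.0887]
tool_rot: [0.966, 0.258, 0.001, -0.0]
force: [-0.3, 4.6, 5.5]
finger_gap: 0.632
gripper_force: 72.6
t 11.15 pos [ 0.4678 -0.0862  0.0887] yaw -60.12 F [-0.3  4.6  5.5] gap 0.632 gf 72.55033928900957 q6 0.63
shift units [-0.0009 -0.0006  0.0034] turn units [-0.003 -0.011  2.077]
t: 12.35
tcp_pos: [0.4672, -0.086, 0.0897]
tool_rot: [0.847, 0.531, 0.0, -0.001]
force: [-0.4, 6.1, 3.2]
finger_gap: 0.634
gripper_force: 73.1
t 12.35 pos [ 0.4672 -0.086   0.0897] yaw -25.86 F [-0.4  6.1  3.2] gap 0.634 gf 73.09029014781117 q6 0.03
shift units [-0.0004 -0.0001  0.0047] turn units [-1.20e-02 -4.00e-03  7.06e+00]
[ 0.89964     0.07739803 -0.01235738]
```

View pics/w4.png

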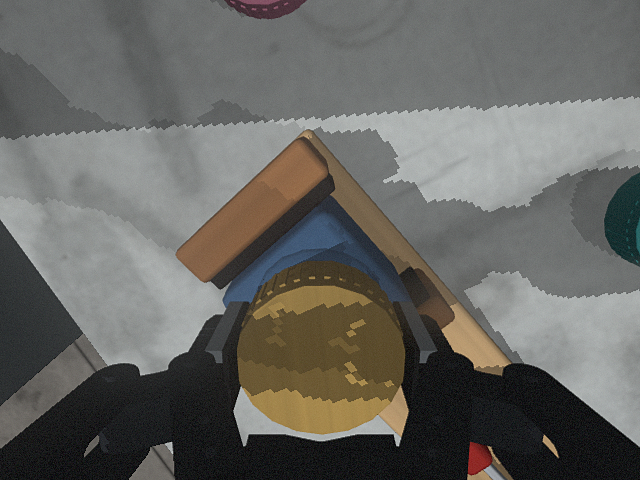

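The jar stays square in the jaws and the cap turned with the fingers (about 48° so far). Turning about 17° more.

```bash
python3 -m pendant '[[[0,0,0,0,0,-0.5,0],[0,0,0,0,0,-0.5,0],[0,0,0,0,0,-0.5,0],[0,0,0,0,0,-0.5,0],[0,0,0,0,0,-0.5,0],[0,0,0,0,0,0,0],[0,0,0,0,0,0,0]]]'; python3 go.py .467 -.0862 .086 -74.4; python3 -m pendant '[[[0,0,-0.003,0,0,0,0],[0,0,-0.003,0,0,0,0],[0,0,-0.003,0,0,0,0],[0,0,0,0,0,0,0]]]'
```

```text
t: 13.1
tcp_pos: [0.4671, -0.0862, 0.0897]
tool_rot: [0.759, 0.652, 0.0, -0.001]
force: [-0.3, 5.5, 2.9]
finger_gap: 0.634
gripper_force: 73.2
t 13.1 pos [ 0.4671 -0.0862  0.0897] yaw -8.68 F [-0.3  5.5  2.9] gap 0.634 gf 73.19714354351163 q6 -0.27
shift units [-0.0001 -0.0001  0.0046] turn units [-1.300e-02 -2.000e-03  9.559e+00]
t: 13.5
tcp_pos: [0.467, -0.0867, 0.0968]
tool_rot: [0.758, 0.652, -0.0, -0.001]
force: [-1.4, 5.2, 0.9]
finger_gap: 0.633
gripper_force: 74.6
```

```bash
python3 -m pendant '[[[0,0,-0.005,0,0,0,0],[0,0,-0.005,0,0,0,0],[0,0,-0.005,0,0,0,0],[0,0,-0.005,0,0,0,0],[0,0,-0.005,0,0,0,0],[0,0,-0.005,0,0,0,0],[0,0,0,0,0,0,0],[0,0,0,0,0,0,0],[0,0,0,0,0,0,0]]]'; python3 go.py .467 -.0862 .12 -8.7
python3 - <<'E'
from h import *
from station import eyes
for n in ("scene","top"):
    s=eyes.snapshot(n);P=cloud(s);H=hsv(s);z=P[...,2];h,sa=H[...,0],H[...,1]
    if n=="scene": cv2.imwrite("pics/s5.png",cv2.resize(s["pixels"][190:350,220:460,::-1],None,fx=3,fy=3))
    r=np.zeros((480,640),bool);r[215:325,260:410]=1
    p=P[r&(h>10)&(h<28)&(sa>100)&(z>.09)&(z<.17)]
    print(n,len(p),p.mean(0) if len(p) else "")
s=eyes.snapshot("wrist");cv2.imwrite("pics/w5.png",s["pixels"][:,:,::-1]);P=cloud(s);H=hsv(s)
m=(P[...,2]>.063)&(P[...,2]<.075)&(H[...,0]>100)&(H[...,0]<125)&(H[...,1]>90);p=P[m]
print(len(p),p.mean(0),cv2.minAreaRect((p[:,:2]*1000).astype(np.float32)))
c=P[320:420,260:380].reshape(-1,3);c=c[c[:,2]>.11];A=np.c_[c[:,:2],np.ones(len(c))];print("cap top plane",np.linalg.lstsq(A,c[:,2],rcond=None)[0],c.mean(0))
E
```

```text
t: 14.4
tcp_pos: [0.4676, -0.087, 0.1205]
tool_rot: [0.758, 0.652, -0.0, -0.0]
force: [0.0, -0.1, -1.6]
finger_gap: 0.633
gripper_force: 74.4
t 14.4 pos [ 0.4676 -0.087   0.1205] yaw -8.63 F [ 0.  -0.1 -1.6] gap 0.633 gf 74.3720848672092 q6 -0.27
shift units [ 0.0009 -0.0008  0.0006] turn units [-0.002 -0.     0.011]
scene 316 [ 0.46462909 -0.0710227   0.13370549]
top 0 
4698 [ 0.46477885 -0.06641112  0.06856914] ((464.9052734375, -78.62263488769531), (60.63047409057617, 44.192962646484375), 15.811812400817871)
cap top plane [0.0431822  0.23604973 0.1376508 ] [ 0.46719066 -0.09090827  0.13636625]
```

View pics/w5.png

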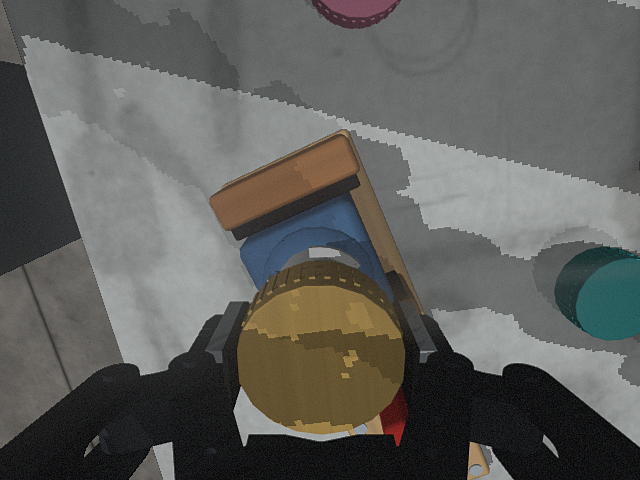

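View pics/s5.png

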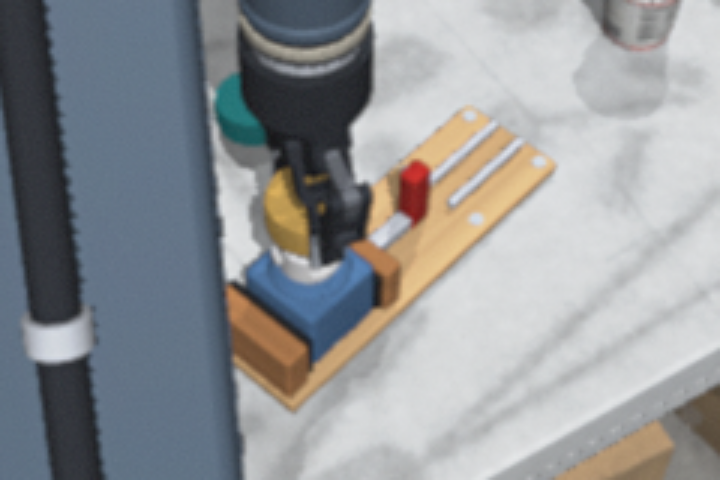

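Cap is off and above the mouth. The plane fit suggests a possible tilt, so I'm refitting it more carefully.

Run:
```python
from h import *
from station import eyes
s=eyes.snapshot("wrist");P=cloud(s);H=hsv(s)
m=np.zeros((480,640),bool);m[300:420,265:375]=1
m&=(H[...,0]>10)&(H[...,0]<30)&(H[...,1]>80)&(s["depth"]>0);c=P[m]
for i in range(5):
    A=np.c_[c[:,:2]-[.4676,-.087],np.ones(len(c))];k=np.linalg.lstsq(A,c[:,2],rcond=None)[0];r=c[:,2]-A@k
    print(len(c),k.round(4),np.std(r).round(5));c=c[abs(r)<max(2*np.std(r),.0008)]
for v in range(280,431,15): print(v,P[v,320].round(4))
```

```text
13140 [-0.0035  0.0291  0.1359] 0.0022
13136 [ 0.0053 -0.0013  0.1359] 0.00054
12531 [ 0.0053 -0.0009  0.1359] 0.00048
12087 [ 0.0053 -0.0008  0.1359] 0.00044
11797 [ 0.0053 -0.0008  0.1359] 0.00043
280 [ 0.4718 -0.0619  0.1317]
295 [ 0.4713 -0.0649  0.1364]
310 [ 0.4705 -0.0701  0.1358]
325 [ 0.4697 -0.0752  0.1359]
340 [ 0.469  -0.0802  0.1362]
355 [ 0.4682 -0.0853  0.1366]
370 [ 0.4673 -0.0913  0.1359]
385 [ 0.4665 -0.0965  0.1365]
400 [ 0.4656 -0.1026  0.136 ]
415 [ 0.4647 -0.1084  0.1362]
430 [ 0.4637 -0.1147  0.136 ]
```

The cap is level, with its rim about 15 mm above the mouth and its centre over it. Handing in.

```bash
python3 -c "
from station import job
print(job.sign_off())"
```

```text
the job is handed in; nothing more can be done
None
```

I handed the job in at about 14.6 s of the 48 s allowed: the jar is braced in the closed clamp, and the cap was turned about 65°, lifted off and is held level about 15 mm above the open mouth; no verdict came back.

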